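# Load the contact-test fixture and hold its draw slide at the mark

## Task

Take the metal plate from the sloping stand, stand it on edge in the empty front slot of the test fixture, fully home, and let go of it. Then pull the fixture's spring-return slide out by its upright grip until its pointer is level with the line on the small index block, and finish while still holding it there: the test runs only as long as the slide is held at the mark. Leave the plate already in the rear slot and the other things on the bench where they are.

Things in the scene. Friction and masses are not known exactly. Their poses are not given: they have to be found in the camera images.
- plate_mid (a point): centre of the loose bare aluminium plate to be loaded, 8 mm thick (its x axis), 80 mm wide (y), 100 mm tall (z), about 0.17 kg, same both sides. At first it leans in the sloping stand with its top edge towards the robot: its z axis points up along the plate, 0.30 rad (17 degrees) off vertical, and its top 42 mm stand free above the stand's rest. Either face may face either way in the slot
- stand: fixed sloping stand, 110 mm deep, 100 mm wide, about 75 mm high, that the plate leans in; origin under it at the bench; its x axis points away from the side to which the plate leans
- fixture: fixed test fixture: grey base plate 190 mm (x) by 180 mm (y) by 10 mm thick, origin at the centre of its underside, with two slots for plates along its y axis on the left part and a rail with the draw slide along x on the right part; its -x side faces the robot
- slot (a point): middle of the floor of the empty front slot, 10 mm above the bench. The slot runs along its y axis, is 11 mm wide (x), 92 mm long (y), its ribs are 28 mm high with lips that flare open to about 19 mm up to 36 mm above its floor. A plate fully home stands upright with its centre 50 mm above this point
- rear_slot (a point): the same point of the rear slot, 80 mm behind the front one, which is full
- tested_mid (a point): centre of the like plate, loose, that already stands in the rear slot, its top 110 mm above the bench: leave it there
- draw_slide (a joint): how far the slide is pulled out, m: 0 at rest, stop at 0.072; it moves along the fixture's -x axis (towards the robot). Its spring pulls back with 3 N at rest, rising by 1 N per 10 mm, and returns it if let go
- slide_grip (a point): centre of the slide's upright round black grip, diameter 16 mm; the free shank reaches 24 mm below and 22 mm above this point (then a cap of diameter 22 mm, 6 mm high). At rest it is 58 mm above the bench; it moves with the slide
- pointer (a point): tip of the slide's small dark pointer, which sticks out to the fixture's -y side, 26 mm above the bench
- mark (a point): top of the line on the small index block (16 mm along x, 7 mm across, 16 mm high) that is fixed on the base beside the rail, 26 mm above the bench; axes as the fixture's. The pointer is level with it when their positions along the fixture's x axis agree (within 5 mm); it lies 30 to 55 mm of slide travel from rest
- terminals: bystander: grey and blue row of rail terminals, 45x57x36 mm; origin under its centre
- oil_bottle: bystander: oil bottle with spout, 53 mm wide, 135 mm high; origin at the centre of its underside
- sleeve: bystander: twin white sleeve, 74x92x36 mm; origin under its centre
- tape: bystander: roll of orange tape, diameter 62 mm, 19 mm high; origin under its centre
- calliper: bystander: digital calliper lying flat, 53x210x10 mm; origin under its centre
- driver: bystander: flat screwdriver, 26x174x30 mm, lying; origin under its centre

How it is judged:
By the outcome, as a careful person would: the job done as asked, in the order asked, and still so for the second after the job is handed in, while the arm keeps its last pose, push and grip.
It also fails if it takes over 43 s, if anything falls off the work surface, if the arm or the gripper's body presses on something with over 40 N, if the wrist force passes 120 N, or if a joint passes its speed limit or range.

## Robot

A 6-joint arm with a two-finger parallel gripper is mounted at the origin on a cart in front of the work surface, level with it; the furniture and walls round the work are solid. World frame = base frame: x ahead of the robot, y to its left, z up, the work surface at z = 0. Lengths are in m, angles in rad, forces in N, time in s.
With the tool pointing down it reaches from about 0.225 to 0.875 m from the base axis. Payload 3.4 kg.
Tool frame: the origin (TCP) lies between the finger pads; the fingertips stand 19 mm ahead of it and the grasp point (between the pads) is the TCP; z points along the fingers, y is the line along which they close (so a half turn about z gives the same grasp; the last joint's range is limited). The gripper opens to 85 mm and grips with 20 to 120 N. Pads are 22 mm wide; open, the fingers measure 114 mm over their backs; the gripper's body (76 mm by 85 mm) begins 54 mm behind the grasp point. The pads swing forward as they close: fully open they stand 13 mm farther back than shut.
Start: joints at [1.154, 0.276, 1.505, -0, 1.361, -0.121], TCP at [0.168, 0.55, 0.226] pointing down, gripper open.
Joint ranges: [-2.89, 2.89], [-0.75, 2.08], [0.22, 2.7], [-1.18, 4.32], [0.11, 2.71], [-2.7, 2.7]. Speed limits (rad/s): [2.57, 2.57, 3.14, 3.14, 3.14, 3.14].

## Interface

Orientations are given as a unit quaternion [w, x, y, z].
In Python, from rig import get_state, imaging, ticket gives the robot as it stands. The module is installed in compiled form; this text tells all that it offers.
- The arm moves only by the shell command python3 -m inch 'ROWS' [FORCE]. ROWS is JSON, a list of rows, each an object with "claw": the opening, from -1 (shut) to 1 (fully open); "travel": the shift along the world's x, y, z in units of 200 mm (1.0 is 200 mm), a list of three; "turn": the turn about the world's z in units of 180 degrees (1.0 is 180 degrees). A call has 1 to 5 rows; each row is the pose to reach, as a shift and turn from the pose commanded when the call began, turning the shorter way round; what a row does not reach only later rows make up. A row lasts 1/10 s, in which the tool goes at most 50 mm and 8.59 degrees, less where a joint would pass 70% of its speed; a pose out of reach is approached as far as the arm can. A call with a number of a shift or a turn outside -1 to 1 is refused whole. A call with a gripper value outside its range is refused whole. The fingers move at their own pace and stop on an object; FORCE is the grip in N (left out, the last holds). Time passes only in rows, so rows that repeat a pose let the fingers close. It gives the time, the measured TCP pose, the force, the opening and the grip force at its end, in the units of the state.
- get_state(): the state, without advancing time (a new reading comes with each control period).
- imaging.get_image(name): name is "scene" or "top"; returns the picture (384x512x3 uint8, red, green, blue); there is no depth.
- imaging.camera_params(name): a dict with "camera_matrix" (3x3 intrinsics, pixels), "cam_to_world" (4x4, takes a point from camera to world coordinates). Camera axes: x right, y down, z forward; pixel columns grow to the right and rows downward; lengths in m; the calibration is good to about 2 mm. A picture is of the moment at which its call begins. camera_params takes no time and is no camera call.
- ticket.sign_off(): hands the job in; it is judged then, once.
The state is a dict: "clock": time; "qpos": joint angles; "qd": joint speeds; "effort": joint torques, N m; "position": TCP position; "ee_rot": TCP orientation; "contact_force": force on the tool from outside, world axes, zero at the start; "moment": the same for the moment, N m; "width": finger opening in m; "gripper_force": force on a finger pad.
Only numpy, scipy, OpenCV 4.12 (cv2) and the standard library are available. Lean on these libraries where they do the work, as an engineer would, in place of code of your own. Each camera call takes 0.05 s, during which the arm holds its last target. There are 200 camera calls.

## Working session

There is one attempt and no reset: what is moved stays moved. The work goes in short steps, Python scripts to look and compute and a shell command to move; the robot and the scene stay as the last step left them, time stands still between calls to the robot, and variables do not carry over. Pictures are saved under pics/ and viewed, at most 10 in all, crops included, and the job is handed in when it is done.

```bash
mkdir -p pics; cat > h.py <<'E'
import numpy as np, cv2
from rig import get_state, imaging, ticket
def snap(n,f):
    im=imaging.get_image(n); cv2.imwrite('pics/'+f,im[:,:,::-1]); return im
def proj(n,P):
    c=imaging.camera_params(n);T=np.linalg.inv(c['cam_to_world']);p=np.atleast_2d(P)@T[:3,:3].T+T[:3,3]
    q=p@np.array(c['camera_matrix']).T; return q[:,:2]/q[:,2:]
def ray(n,uv,z):
    c=imaging.camera_params(n);T=np.array(c['cam_to_world']);d=T[:3,:3]@np.linalg.solve(c['camera_matrix'],[uv[0],uv[1],1.])
    o=T[:3,3]; return o+d*(z-o[2])/d[2]
E
python3 - <<'E'
from h import *
for n in('scene','top'):
    snap(n,n+'0.png'); c=imaging.camera_params(n); print(np.round(c['camera_matrix'],1).tolist(),np.round(c['cam_to_world'],3).tolist())
s=get_state(); print(s)
E
```

```text
[[470.0, 0.0, 258.2], [0.0, 470.0, 200.0], [0.0, 0.0, 1.0]] [[0.545, -0.557, 0.627, -0.282], [-0.838, -0.344, 0.424, -0.548], [-0.02, -0.756, -0.654, 0.976], [0.0, 0.0, 0.0, 1.0]]
[[404.7, 0.0, 259.3], [0.0, 404.7, 195.2], [0.0, 0.0, 1.0]] [[-0.008, -0.995, 0.101, 0.435], [-1.0, 0.008, -0.001, 0.02], [0.0, -0.101, -0.995, 1.279], [0.0, 0.0, 0.0, 1.0]]
{'clock': 0.1, 'qpos': array([ 1.15402228e+00,  2.76548691e-01,  1.50600686e+00, -2.11540774e-05,
        1.36073114e+00, -1.20978565e-01]), 'qd': array([ 0.00030594, -0.00226495, -0.00447655,  0.00105877,  0.00018489,
        0.00044183]), 'effort': array([ 1.70388375e-03, -4.17691076e+01, -2.46406031e+01, -1.90054521e-05,
        5.67808107e-03,  1.58191779e-05]), 'position': array([0.16741362, 0.54957578, 0.22471645]), 'ee_rot': array([-2.15037134e-04,  1.47356908e-01,  9.89083022e-01, -8.19329613e-04]), 'contact_force': array([ 0.5254076 , -0.67502148, -0.45700548]), 'moment': array([-0.00142713, -0.0062788 ,  0.02763021]), 'gripper_force': 0.0, 'width': 0.08538114128650738}
```

View pics/scene0.png

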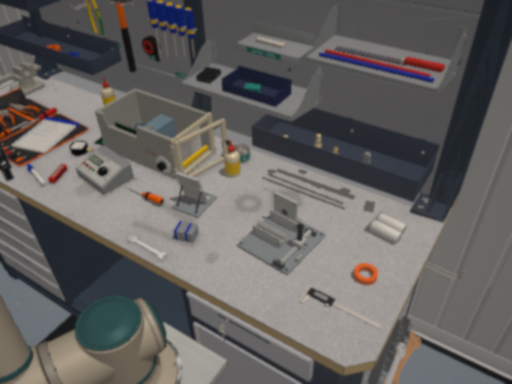

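View pics/top0.png

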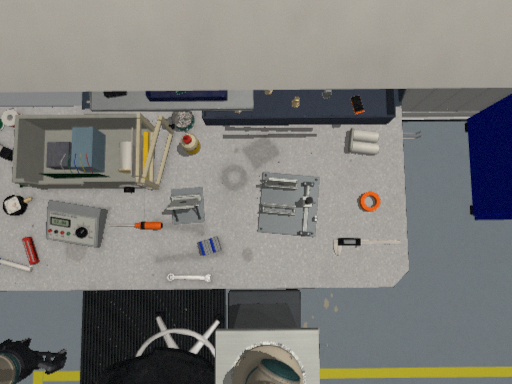

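The scene view shows the stand at about (192,198) and the fixture at (282,238). The top view shows the stand at (186,206) and the fixture at (289,205). I'll enlarge both.

```bash
python3 - <<'E'
from h import *
t=cv2.imread('pics/top0.png');s=cv2.imread('pics/scene0.png')
def z(i,u,v,w,h): return cv2.resize(i[v:v+h,u:u+w],(400,300),interpolation=cv2.INTER_CUBIC)
cv2.imwrite('pics/z0.png',np.vstack([np.hstack([z(t,250,160,80,60+20)[:,:], z(t,155,175,64,48)]),np.hstack([z(s,232,183,100,75+15)[:,:],z(s,160,168,64,48)])]))
E
```

```text
(no output)
```

View pics/z0.png

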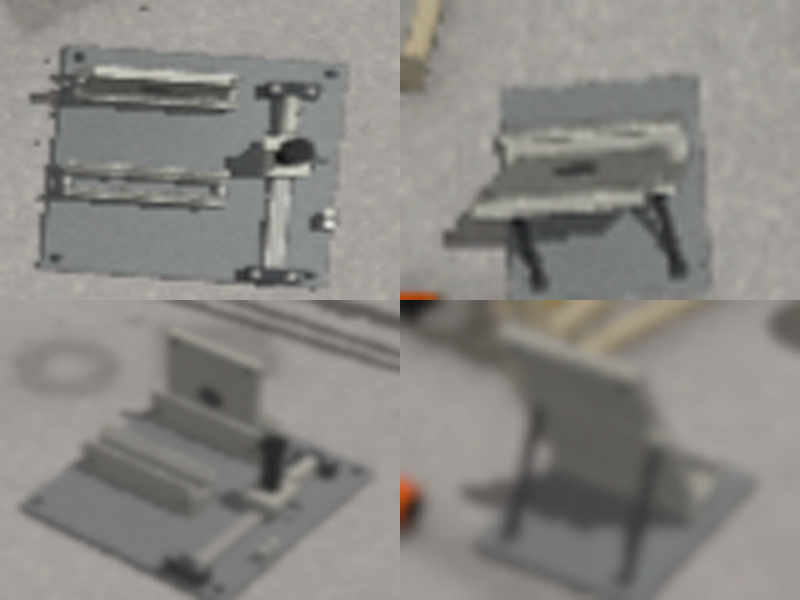

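Enlarged, the top view gives the fixture's four base corners, the rail on its right side, the grip at about (308.6,200) and the index block at about (315,219). The plate's top edge runs from (167,209) to (198.5,206), leaning towards the robot. Next I'll fit the poses from these.

```bash
cat > fit.py <<'E'
from h import *
from scipy.optimize import least_squares as ls
def P(c,X,l):
    a,b,t=X; R=np.array([[np.cos(t),-np.sin(t)],[np.sin(t),np.cos(t)]]); l=np.atleast_2d(np.array(l,float))
    return np.c_[l[:,:2]@R.T+[a,b],l[:,2]]
T1=lambda p:(np.array(p)/[5,3.75]+[250,160]); T2=lambda p:np.array(p)/6.25+[155,175]
S1=lambda p:np.array(p)/[4,10/3]+[232,183]; S2=lambda p:np.array(p)/6.25+[160,168]
fl=np.array([[.095,.09,.01],[.095,-.09,.01],[-.095,-.09,.01],[-.095,.09,.01]])
ft=T1([[63,46],[347,65],[318,290],[40,268]]); fs=S1([[372,168],[22,208]])
r=ls(lambda X:np.r_[(proj('top',P(0,X,fl))-ft).ravel(),(proj('scene',P(0,X,fl[[1,3]]))-fs).ravel()],[.43,-.1,0]); F=r.x
print('fixture',F,np.degrees(F[2]),np.round(r.fun,1))
inv=lambda p:np.array([[np.cos(F[2]),np.sin(F[2])],[-np.sin(F[2]),np.cos(F[2])]])@(np.array(p)[:2]-F[:2])
def tri(a,b):
    r=ls(lambda x:np.r_[proj('top',x)[0]-a,proj('scene',x)[0]-b],[.4,0,.05]); return r.x,np.round(r.fun,1)
if __name__=='__main__':
    A=tri(T2([77,213]),S2([108,30]));B=tri(T2([272,192]),S2([240,78]));print('plate top',A,B)
    d=A[0]-B[0];print(np.linalg.norm(d),np.degrees(np.arctan2(d[1],d[0]))-90)
    print('stand',[np.round(ray('top',p,.005),3) for p in T2([[102,88],[297,75],[312,290]])])
    C=tri(T1([295,150]),S1([272,142]));print('cap?',C,inv(C[0]))
    for n,p,z in[('slot L',[63,185],.04),('slot R',[225,192],.04),('rear L',[85,90],.04),('rear R',[237,95],.04),('mark',[323,220],.026),('slide',[285,160],.03),('rail',[272,225],.02)]:
        w=ray('top',T1(p),z);print(n,np.round(w,3),np.round(inv(w),3))
E
python3 fit.py
```

```text
fixture [ 0.53389957 -0.07288277 -0.09402962] -5.3875002194279045 [-0.  -0.2 -0.2 -0.5  1.3 -0.4 -0.6  0.5  1.   0.7 -1.6 -0.7]
plate top (array([0.51492736, 0.28247595, 0.11922432]), array([ 0.3, -0.2, -0.4,  0. ])) (array([0.51984632, 0.19708361, 0.12227047]), array([-1.3,  1.1,  1.8, -0.1]))
0.08558812470293604 3.2968352000368384
stand [array([0.585, 0.297, 0.005]), array([0.591, 0.199, 0.005]), array([0.482, 0.19 , 0.005])]
cap? (array([ 0.53969101, -0.12756299,  0.08768811]), array([-0.1,  0.1,  0.1, -0. ])) [ 0.01089985 -0.0538949 ]
slot L [0.517 0.009 0.04 ] [-0.025  0.08 ]
slot R [ 0.51 -0.09  0.04] [-0.022 -0.019]
rear L [ 0.595 -0.005  0.04 ] [0.054 0.073]
rear R [ 0.59  -0.099  0.04 ] [ 0.058 -0.021]
mark [ 0.487 -0.152  0.026] [-0.039 -0.083]
slide [ 0.537 -0.129  0.03 ] [ 0.008 -0.055]
rail [ 0.484 -0.121  0.02 ] [-0.046 -0.052]
```

```bash
python3 -m inch '[{"claw":0,"travel":[0.18,-0.154,0],"turn":-0.04},{"claw":0,"travel":[0.36,-0.308,0],"turn":-0.08},{"claw":0,"travel":[0.54,-0.462,0],"turn":-0.12},{"claw":0,"travel":[0.72,-0.616,0],"turn":-0.16},{"claw":0,"travel":[0.9,-0.77,0],"turn":-0.2}]' 40
python3 -m inch '[{"claw":0,"travel":[0.18,-0.154,0],"turn":-0.04},{"claw":0,"travel":[0.36,-0.308,0],"turn":-0.08},{"claw":0,"travel":[0.54,-0.462,0],"turn":-0.12},{"claw":0,"travel":[0.72,-0.616,0],"turn":-0.16},{"claw":0,"travel":[0.88,-0.77,0],"turn":-0.187}]'
python3 -m inch '[{"claw":0,"travel":[0,0,0],"turn":0},{"claw":0,"travel":[0,0,0],"turn":0}]'
python3 - <<'E'
from h import *
s=get_state();print(s['position'],s['ee_rot'],s['qpos'],s['width'])
for i,n in enumerate(('scene','top')): snap(n,n+'1.png')
t=cv2.imread('pics/top1.png');s=cv2.imread('pics/scene1.png')
z=lambda i,u,v:cv2.resize(i[v:v+60,u:u+80],(400,300),interpolation=cv2.INTER_CUBIC)
cv2.imwrite('pics/z1.png',np.hstack([z(t,150,170),z(s,150,150)]))
E
```

```text
clock: 0.6
position: [0.3485, 0.3946, 0.2252]
ee_rot: [-0.0, 0.448, 0.894, -0.0]
contact_force: [0.2, 1.0, -0.3]
width: 0.0427
gripper_force: 0.0
clock: 1.1
position: [0.525, 0.2404, 0.2251]
ee_rot: [-0.0, 0.688, 0.726, -0.0]
contact_force: [0.1, 0.2, 0.4]
width: 0.0426
gripper_force: 0.0
clock: 1.3
position: [0.5237, 0.2413, 0.2247]
ee_rot: [-0.001, 0.687, 0.727, -0.001]
contact_force: [-0.1, -0.2, 0.2]
width: 0.0424
gripper_force: 0.0
[0.52370463 0.24127775 0.2247436 ] [-7.32929631e-04  6.86521738e-01  7.27108616e-01 -6.53548373e-04] [3.10654005e-01 2.79740970e-01 1.50136408e+00 6.67833244e-04
 1.36233977e+00 2.53108768e-01] 0.04240020198218569
```

View pics/z1.png

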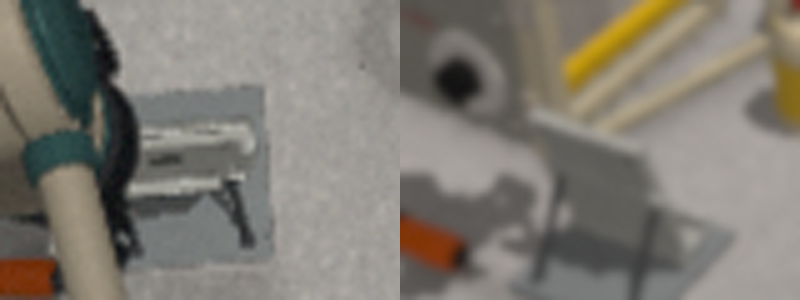

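The plate's top edge is clear on both sides of the 42 mm opening. Going down.

```bash
python3 -m inch '[{"claw":0,"travel":[0,0,-0.2],"turn":0},{"claw":0,"travel":[0,0,-0.35],"turn":0},{"claw":0,"travel":[0,0,-0.48],"turn":0},{"claw":0,"travel":[0,0,-0.58],"turn":0},{"claw":0,"travel":[0,0,-0.6],"turn":0}]'
python3 -m inch '[{"claw":0,"travel":[0,0,0],"turn":0},{"claw":-0.3,"travel":[0,0,0],"turn":0},{"claw":-0.6,"travel":[0,0,0],"turn":0},{"claw":-1,"travel":[0,0,0],"turn":0},{"claw":-1,"travel":[0,0,0],"turn":0}]' 25
python3 -m inch '[{"claw":-1,"travel":[0,0,0],"turn":0},{"claw":-1,"travel":[0,0,0],"turn":0}]'
```

```text
clock: 1.9
position: [0.5204, 0.2428, 0.1032]
ee_rot: [-0.001, 0.685, 0.729, -0.002]
contact_force: [-0.6, -0.7, 0.6]
width: 0.0428
gripper_force: 0.0
clock: 2.4
position: [0.5242, 0.2424, 0.1068]
ee_rot: [0.0, 0.686, 0.728, 0.001]
contact_force: [-1.6, 1.1, 4.2]
width: 0.0078
gripper_force: 24.2
clock: 2.6
position: [0.524, 0.2424, 0.1068]
ee_rot: [0.0, 0.686, 0.728, 0.001]
contact_force: [-0.7, 1.2, 6.5]
width: 0.0077
gripper_force: 24.5
```

```bash
python3 -m inch '[{"claw":-1,"travel":[0,0,0.03],"turn":0},{"claw":-1,"travel":[0,0,0.1],"turn":0},{"claw":-1,"travel":[0,0,0.2],"turn":0},{"claw":-1,"travel":[0,0,0.35],"turn":0},{"claw":-1,"travel":[0,0,0.55],"turn":0}]' 40
python3 -m inch '[{"claw":-1,"travel":[0,0,0.1],"turn":0},{"claw":-1,"travel":[0,0,0.1],"turn":0}]' 80
python3 - <<'E'
from h import *
s=get_state();print(s['position'],s['width'],s['moment'])
for i,n in enumerate(('scene','top')): snap(n,n+'2.png')
t=cv2.imread('pics/top2.png');s=cv2.imread('pics/scene2.png')
print(proj('scene',get_state()['position']))
z=lambda i,u,v:cv2.resize(i[v:v+60,u:u+80],(400,300),interpolation=cv2.INTER_CUBIC)
cv2.imwrite('pics/z2.png',np.vstack([np.hstack([z(t,150,170),z(s,150,115)]),np.hstack([z(t,250,165),z(s,232,190)])]))
E
```

```text
clock: 3.1
position: [0.5221, 0.2413, 0.2145]
ee_rot: [-0.001, 0.686, 0.728, -0.003]
contact_force: [0.6, 0.6, -0.5]
width: 0.0067
gripper_force: 36.9
clock: 3.3
position: [0.5255, 0.2424, 0.2388]
ee_rot: [0.002, 0.686, 0.728, 0.003]
contact_force: [0.1, -0.1, -2.1]
width: 0.0049
gripper_force: 75.3
[0.52546803 0.24244926 0.23881407] 0.004898169451326437 [ 0.02707449 -0.02715161  0.00100405]
[[184.37435462 143.36540118]]
```

View pics/z2.png

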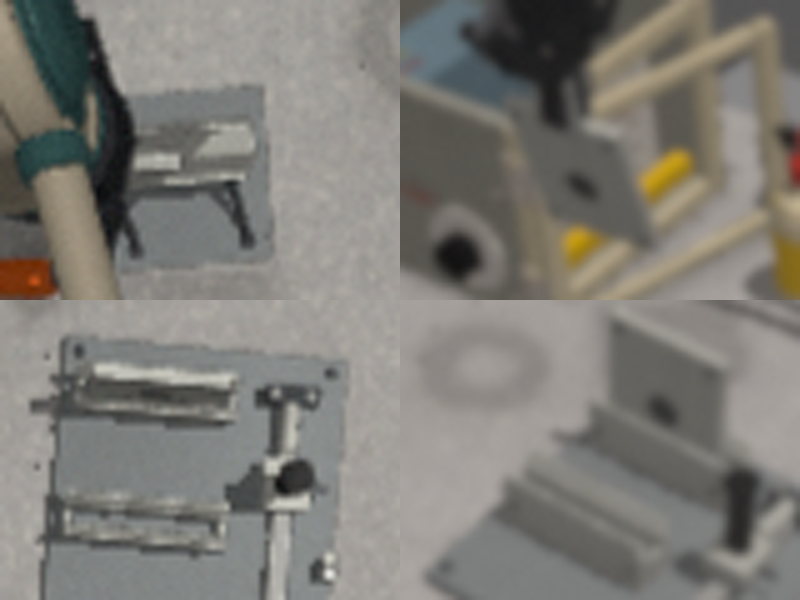

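The plate is held, with its corners in the scene view at about (172,133), (195,143), (200,164) and (179,153). I'll fit its tilt and its offset in the hand, and refine the slot position.

```bash
cat > f2.py <<'E'
from fit import *
im=cv2.imread('pics/scene2.png')
c=np.array([[112,92],[225,140],[250,245],[145,190]])/5+[150,115]
tcp=np.array([.5255,.2424,.2388]); yaw=np.radians(3.4)
l=np.array([[0,.04,.05],[0,-.04,.05],[0,-.04,-.05],[0,.04,-.05]])
from scipy.spatial.transform import Rotation as R
def pts(X): # tilt about y(top toward -x positive), roll about x, dy, ztop offset
    r=R.from_euler('zyx',[yaw,-X[0],X[1]]); return tcp+[0,X[2],0]+r.apply(l-[.0,0,.05-X[3]])
f=lambda X:(proj('scene',pts(X))-c).ravel()
r=ls(f,[0,0,0,.017]);print('tilt,roll,dy,above',r.x,np.round(r.fun,1))
for t in(0,.15,.3):
    q=ls(lambda Y:f([t,*Y]),[0,0,.017]);print(t,q.x,np.abs(q.fun).max(),q.cost)
# slot: lip outer corners in top crop (scale5, origin 250,165), z=.046
for p in([64,495],[66,538],[228,508],[224,550]):
    w=ray('top',np.array(p)/5+[250,165],.046);print(np.round(w,4),np.round(inv(w),4))
# scene crop: front rib top left/right, rear rib left/right
for p in([508,485],[640,575],[530,457],[665,545]):
    w=ray('scene',(np.array(p)-[400,300]+[0,0])/5+[232,190],.046);print('s',np.round(w,4),np.round(inv(w),4))
print(F)
E
python3 f2.py
```

```text
fixture [ 0.53389957 -0.07288277 -0.09402962] -5.3875002194279045 [-0.  -0.2 -0.2 -0.5  1.3 -0.4 -0.6  0.5  1.   0.7 -1.6 -0.7]
tilt,roll,dy,above [0.29713104 0.16752767 0.00040762 0.01636177] [-0.6 -0.8  0.2  0.6  0.7 -0.  -0.4  0.3]
0 [ 0.0930058  -0.00496657  0.02633782] 4.725860554758157 39.45619880505094
0.15 [ 0.1373971  -0.00296294  0.02242235] 2.537018493536209 11.451383597731065
0.3 [0.16799395 0.00049501 0.01620849] 0.7438446763186732 1.0900115299135937
[0.3513 0.01   0.046 ] [-0.1896  0.0654]
[0.3258 0.009  0.046 ] [-0.2149  0.062 ]
[ 0.3428 -0.0886  0.046 ] [-0.1888 -0.0336]
[ 0.3179 -0.0858  0.046 ] [-0.2138 -0.0331]
s [0.5038 0.0012 0.046 ] [-0.037  0.071]
s [ 0.4831 -0.0985  0.046 ] [-0.0481 -0.0303]
s [0.5297 0.0032 0.046 ] [-0.0113  0.0754]
s [ 0.5099 -0.0985  0.046 ] [-0.0215 -0.0277]
[ 0.53389957 -0.07288277 -0.09402962]
```

```bash
sed -i "s#np.array(p)/5+\[250,165\],.046#(np.array(p)-[0,300])/5+[250,165],.046#" f2.py; python3 f2.py | tail -9
python3 -m inch '[{"claw":-1,"travel":[0,-0.2,0],"turn":-0.015},{"claw":-1,"travel":[0,-0.45,0],"turn":-0.03},{"claw":-1,"travel":[0,-0.7,0],"turn":-0.04},{"claw":-1,"travel":[0,-0.9,0],"turn":-0.049},{"claw":-1,"travel":[0,-1,0],"turn":-0.049}]' 40
python3 -m inch '[{"claw":-1,"travel":[-0.1,-0.2,0],"turn":0},{"claw":-1,"travel":[-0.2,-0.45,-0.1],"turn":0},{"claw":-1,"travel":[-0.2,-0.45,-0.1],"turn":0}]' 40
python3 - <<'E'
from h import *
s=get_state();print(s['position'],s['ee_rot'],s['width'])
s=snap('scene','s3.png')[:,:,::-1]
u,v=proj('scene',get_state()['position'])[0].astype(int);print(u,v)
cv2.imwrite('pics/z3.png',cv2.resize(s[v-20:v+70,u-60:u+60],(800,600),interpolation=cv2.INTER_CUBIC))
E
```

```text
[0.5325 0.0084 0.046 ] [-0.0091  0.0807]
[0.5062 0.0074 0.046 ] [-0.0352  0.0773]
[ 0.5237 -0.0917  0.046 ] [-0.0084 -0.0197]
[ 0.4981 -0.0889  0.046 ] [-0.0342 -0.0193]
s [0.5038 0.0012 0.046 ] [-0.037  0.071]
s [ 0.4831 -0.0985  0.046 ] [-0.0481 -0.0303]
s [0.5297 0.0032 0.046 ] [-0.0113  0.0754]
s [ 0.5099 -0.0985  0.046 ] [-0.0215 -0.0277]
[ 0.53389957 -0.07288277 -0.09402962]
clock: 3.9
position: [0.5218, 0.0388, 0.2329]
ee_rot: [-0.001, 0.741, 0.672, -0.002]
contact_force: [0.4, 1.4, -2.2]
width: 0.0045
gripper_force: 75.1
clock: 4.2
position: [0.4788, -0.0512, 0.2116]
ee_rot: [-0.003, 0.741, 0.671, -0.004]
contact_force: [-0.3, 0.8, -1.7]
width: 0.0051
gripper_force: 75.1
[ 0.47882798 -0.05123961  0.2115905 ] [-0.00295143  0.74121818  0.67124669 -0.00384403] 0.0050893209120067145
263 192
```

View pics/z3.png

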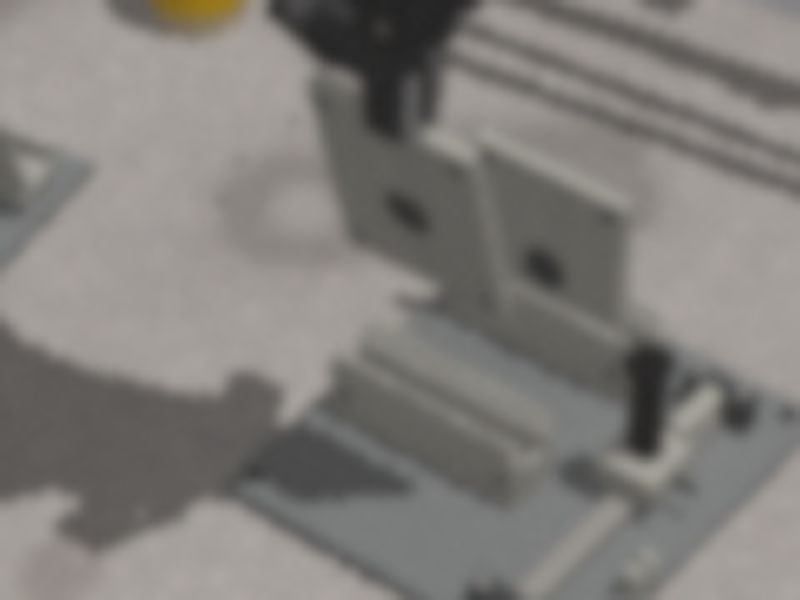

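```bash
cat > f3.py <<'E'
from fit import *
from scipy.spatial.transform import Rotation as R
c=np.array([[322,95],[475,172],[498,308],[347,235]])*.15+[203,172]
tcp=np.array([.4788,-.0512,.2116]); yaw=np.radians(-5.4)
l=np.array([[-.004,.04,.05],[-.004,-.04,.05],[-.004,-.04,-.05],[-.004,.04,-.05]])
pts=lambda X:tcp+R.from_euler('zyx',[yaw,-X[0],X[1]]).apply(l+[0,X[2],X[3]-.05])
f=lambda X:(proj('scene',pts(X))-c).ravel()
r=ls(f,[0,0,0,.017]);print('tilt,roll,dy,above',r.x,np.round(r.fun,1))
r=ls(lambda Y:f([Y[0],0,Y[1],Y[2]]),[.1,0,.017]);print('noroll',r.x,np.round(r.fun,1))
# rear plate calibration: front-face top corners at z=.11; and slot via scene
for n,p,z in [('rearTL',[485,138],.11),('rearTR',[630,212],.11),('fl',[335,365],.046),('fr',[505,460],.046),('bl',[372,333],.046),('br',[550,420],.046)]:
    w=ray('scene',np.array(p)*.15+[203,172],z);print(n,np.round(w,4),np.round(inv(w),4))
E
python3 f3.py
```

```text
fixture [ 0.53389957 -0.07288277 -0.09402962] -5.3875002194279045 [-0.  -0.2 -0.2 -0.5  1.3 -0.4 -0.6  0.5  1.   0.7 -1.6 -0.7]
tilt,roll,dy,above [0.27763369 0.03751814 0.00086612 0.01197713] [-1.9 -1.5  0.4  0.8  1.1  1.8  0.1 -0.8]
noroll [0.27225586 0.00215969 0.01210198] [-2.4 -1.3 -0.1  0.   1.7  1.7  0.6 -0. ]
rearTL [ 0.6006 -0.0128  0.11  ] [0.0608 0.066 ]
rearTR [ 0.5914 -0.0894  0.11  ] [ 0.0588 -0.0111]
fl [0.5041 0.0026 0.046 ] [-0.0368  0.0724]
fr [ 0.4942 -0.0878  0.046 ] [-0.0381 -0.0186]
bl [0.529 0.    0.046] [-0.0118  0.0721]
br [ 0.524  -0.0917  0.046 ] [-0.0081 -0.0197]
```

The picture confirms the plate is level across its width but still tilted about 0.28 rad. It hangs clear of the fixture, whose front slot lies at (335–550, 333–460) in the crop. I'll put its lower edge into the slot's flare and use the slot to swing it upright.

```bash
python3 -m inch '[{"claw":-1,"travel":[0.06,0.04,-0.1],"turn":0},{"claw":-1,"travel":[0.06,0.04,-0.25],"turn":0},{"claw":-1,"travel":[0.06,0.04,-0.3],"turn":0},{"claw":-1,"travel":[0.06,0.04,-0.3],"turn":0}]' 40
python3 - <<'E'
from h import *
s=snap('scene','s4.png')[:,:,::-1]; st=get_state();print(st['position'],st['contact_force'])
cv2.imwrite('pics/z4.png',cv2.resize(s[180:270,205:325],(800,600),interpolation=cv2.INTER_CUBIC))
E
```

```text
clock: 4.65
position: [0.4939, -0.0388, 0.1533]
ee_rot: [-0.002, 0.739, 0.673, -0.002]
contact_force: [0.3, -0.1, -1.1]
width: 0.0042
gripper_force: 75.1
[ 0.49513423 -0.03916211  0.15473871] [ 0.75928039  0.02882304 -0.68707178]
```

View pics/z4.png

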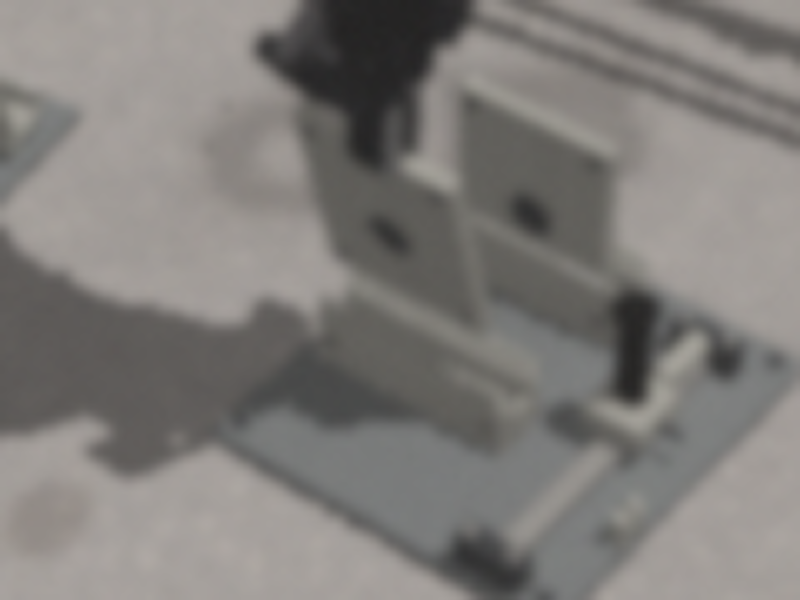

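```bash
python3 - <<'E'
from fit import *
for p in([487,330],[335,258]):
    w=ray('scene',np.array(p)*.15+[205,180],.072);print(w,inv(w))
E
```

```text
fixture [ 0.53389957 -0.07288277 -0.09402962] -5.3875002194279045 [-0.  -0.2 -0.2 -0.5  1.3 -0.4 -0.6  0.5  1.   0.7 -1.6 -0.7]
[ 0.50893264 -0.07644622  0.072     ] [-0.02452207 -0.00589187]
[5.12134138e-01 3.70386775e-04 7.20000000e-02] [-0.02854711  0.07088598]
```

The plate's lower edge runs from (335,258) to (487,330) in the crop. That lines it up with the slot in x, but it's about 5 mm too far towards +y.

```bash
python3 -m inch '[{"claw":-1,"travel":[0,-0.025,0],"turn":0},{"claw":-1,"travel":[0,-0.025,-0.06],"turn":0},{"claw":-1,"travel":[0,-0.025,-0.11],"turn":0},{"claw":-1,"travel":[0,-0.025,-0.15],"turn":0},{"claw":-1,"travel":[0,-0.025,-0.15],"turn":0}]' 30
python3 -m inch '[{"claw":-1,"travel":[0,0,-0.02],"turn":0},{"claw":-1,"travel":[0,0,-0.04],"turn":0},{"claw":-1,"travel":[0,0,-0.04],"turn":0}]'
```

```text
clock: 5.2
position: [0.4946, -0.0447, 0.1241]
ee_rot: [-0.001, 0.74, 0.673, -0.001]
contact_force: [-0.4, 0.3, -2.4]
width: 0.005
gripper_force: 75.3
clock: 5.5
position: [0.4956, -0.0449, 0.1172]
ee_rot: [-0.0, 0.74, 0.673, 0.0]
contact_force: [-0.8, -0.3, -2.2]
width: 0.0045
gripper_force: 75.6
```

```bash
python3 -m inch '[{"claw":-1,"travel":[0,0,-0.02],"turn":0},{"claw":-1,"travel":[0,0,-0.03],"turn":0},{"claw":-1,"travel":[0,0,-0.03],"turn":0}]' 25
python3 -m inch '[{"claw":-1,"travel":[0.02,-0.002,0],"turn":0},{"claw":-1,"travel":[0.04,-0.004,0],"turn":0},{"claw":-1,"travel":[0.04,-0.004,0],"turn":0}]' 25
```

```text
clock: 5.8
position: [0.496, -0.045, 0.1115]
ee_rot: [0.0, 0.74, 0.673, 0.0]
contact_force: [1.1, -0.7, -2.6]
width: 0.0047
gripper_force: 75.9
clock: 6.1
position: [0.5043, -0.0459, 0.1115]
ee_rot: [0.0, 0.74, 0.673, 0.0]
contact_force: [-0.2, 0.4, -1.7]
width: 0.0045
gripper_force: 72.4
```

```bash
python3 - <<'E'
from h import *
s=snap('scene','s5.png')[:,:,::-1]; st=get_state();print(st['position'],st['contact_force'],st['moment'])
cv2.imwrite('pics/z5.png',cv2.resize(s[180:270,205:325],(800,600),interpolation=cv2.INTER_CUBIC))
E
```

```text
[ 0.5042011  -0.04586207  0.11146905] [-0.4601825   0.11198869 -1.90685472] [-0.05480544 -0.00418025  0.00464188]
```

View pics/z5.png

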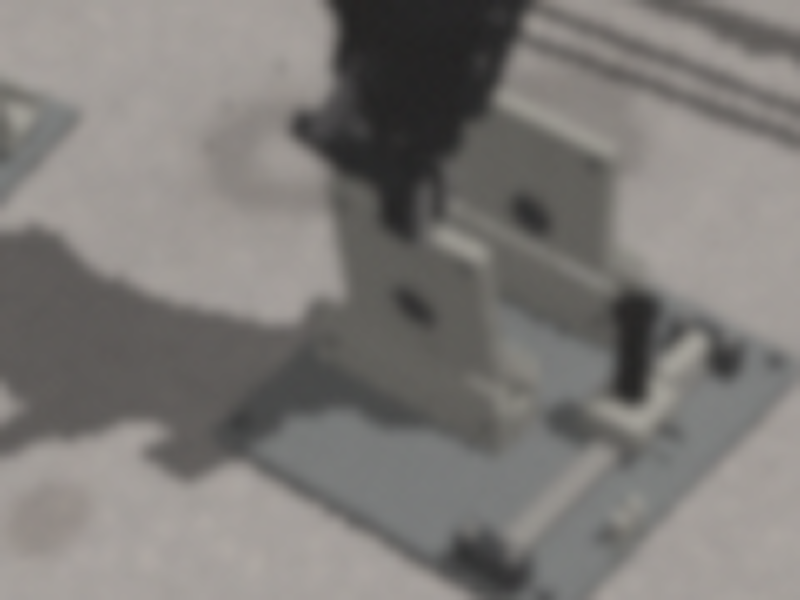

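The plate is in the slot, its right edge at about (490,250)–(500,380), and noticeably more upright. I'll continue the swing and press it down.

```bash
python3 -m inch '[{"claw":-1,"travel":[0.02,-0.002,0],"turn":0},{"claw":-1,"travel":[0.04,-0.004,0],"turn":0},{"claw":-1,"travel":[0.04,-0.004,0],"turn":0}]' 25
python3 -m inch '[{"claw":-1,"travel":[0.01,-0.001,-0.02],"turn":0},{"claw":-1,"travel":[0.015,-0.001,-0.04],"turn":0},{"claw":-1,"travel":[0.015,-0.001,-0.04],"turn":0}]' 25
```

```text
clock: 6.45
position: [0.5113, -0.0465, 0.1113]
ee_rot: [-0.001, 0.74, 0.673, -0.001]
contact_force: [-2.6, 0.3, -0.9]
width: 0.0051
gripper_force: 72.3
clock: 6.75
position: [0.5135, -0.0465, 0.1024]
ee_rot: [-0.001, 0.74, 0.673, -0.001]
contact_force: [-3.1, -0.5, -3.8]
width: 0.0049
gripper_force: 71.9
```

```bash
python3 -m inch '[{"claw":-1,"travel":[0.01,-0.001,-0.02],"turn":0},{"claw":-1,"travel":[0.01,-0.001,-0.03],"turn":0},{"claw":-1,"travel":[0.01,-0.001,-0.03],"turn":0}]' 25
python3 -m inch '[{"claw":-1,"travel":[0.0,0,-0.02],"turn":0},{"claw":-1,"travel":[0.0,0,-0.03],"turn":0},{"claw":-1,"travel":[0.0,0,-0.03],"turn":0}]' 25
```

```text
clock: 7.05
position: [0.519, -0.0474, 0.0986]
ee_rot: [0.002, 0.74, 0.673, 0.002]
contact_force: [-0.3, 0.4, 3.3]
width: 0.0045
gripper_force: 76.6
clock: 7.35
position: [0.5211, -0.0477, 0.0984]
ee_rot: [0.005, 0.74, 0.673, 0.004]
contact_force: [-8.5, 2.0, 38.0]
width: 0.0048
gripper_force: 81.1
```

```bash
python3 -m inch '[{"claw":-1,"travel":[-0.01,0,0.025],"turn":0},{"claw":-0.5,"travel":[-0.01,0,0.025],"turn":0},{"claw":-0.4,"travel":[-0.01,0,0.025],"turn":0},{"claw":-0.4,"travel":[-0.01,0,0.025],"turn":0}]' 25
python3 -m inch '[{"claw":-0.4,"travel":[0,0,0.1],"turn":0},{"claw":-0.4,"travel":[0,0,0.3],"turn":0},{"claw":-0.4,"travel":[0,0,0.5],"turn":0},{"claw":-0.4,"travel":[0,-0.2,0.5],"turn":0},{"claw":-0.4,"travel":[0,-0.42,0.5],"turn":0}]' 25
python3 - <<'E'
from h import *
s=snap('scene','s6.png')[:,:,::-1]; t=snap('top','t6.png')[:,:,::-1];st=get_state();print(st['position'],st['contact_force'])
cv2.imwrite('pics/z6.png',np.hstack([cv2.resize(s[180:270,205:325],(480,360),interpolation=cv2.INTER_CUBIC),cv2.resize(t[165:245,250:321],(320,360),interpolation=cv2.INTER_CUBIC)]))
E
```

```text
clock: 7.75
position: [0.5149, -0.047, 0.0958]
ee_rot: [0.0, 0.74, 0.673, 0.0]
contact_force: [0.3, -0.5, -0.0]
width: 0.0257
gripper_force: 0.0
clock: 8.25
position: [0.516, -0.1311, 0.1977]
ee_rot: [0.002, 0.739, 0.674, 0.001]
contact_force: [1.0, -0.3, -0.0]
width: 0.0251
gripper_force: 0.0
[ 0.51549161 -0.13579818  0.1961618 ] [ 0.09227557  0.35116349 -0.36034657]
```

View pics/z6.png

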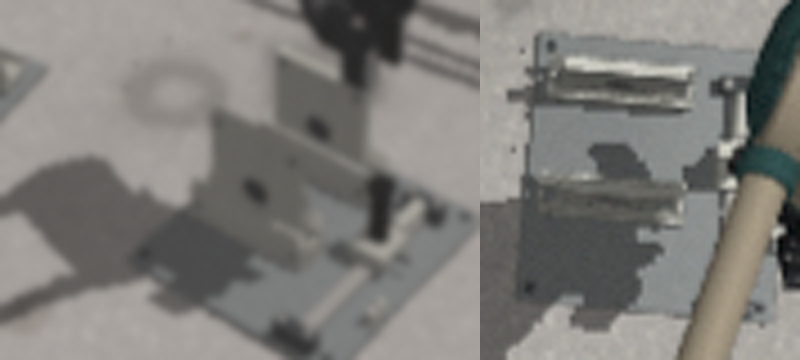

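```bash
python3 - <<'E'
from fit import *
d=np.array([np.cos(F[2]),np.sin(F[2])])
for a,b in(([274,193],[258.3,208]),([296.5,203],[280.75,219.5])):
    w=ray('scene',a,.11);w[:2]-=.08*d
    print(b,[proj('scene',w+[0,0,k])[0].round(1).tolist() for k in(0,.01)])
# rib right-end visible heights irrelevant; refine grip, mark
# grip cap top, scene first crop
t=cv2.imread('pics/top0.png')[:,:,0].astype(float)
# mark block in fixture coords; grip by dark blob
g=cv2.imread('pics/top0.png',0)
ys,xs=np.where(g[190:210,300:320]<50);print('grip px',xs.mean()+300,ys.mean()+190,len(xs))
w=ray('top',(xs.mean()+300,ys.mean()+190),.082);print(w,inv(w))
cv2.imwrite('pics/z7.png',np.hstack([cv2.resize(t[186:241,295:325],(327,600),interpolation=cv2.INTER_CUBIC),cv2.resize(cv2.imread('pics/s3.png')[228:268,270:318],(473,394),interpolation=cv2.INTER_CUBIC)[:,:,0].astype(float).__class__(0) if 0 else np.pad(cv2.resize(cv2.imread('pics/s3.png',0)[228:268,270:318],(473,394),interpolation=cv2.INTER_CUBIC),((0,206),(0,0)))]))
E
```

```text
fixture [ 0.53389957 -0.07288277 -0.09402962] -5.3875002194279045 [-0.  -0.2 -0.2 -0.5  1.3 -0.4 -0.6  0.5  1.   0.7 -1.6 -0.7]
[258.3, 208] [[256.6, 207.9], [256.5, 205.2]]
[280.75, 219.5] [[279.4, 218.6], [279.5, 215.9]]
grip px 306.8125 200.6875 16
[ 0.53842739 -0.12205313  0.082     ] [ 0.00912448 -0.04852802][ WARN:0@0.245] global loadsave.cpp:1063 imwrite_ Unsupported depth image for selected encoder is fallbacked to CV_8U.
```

View pics/z7.png

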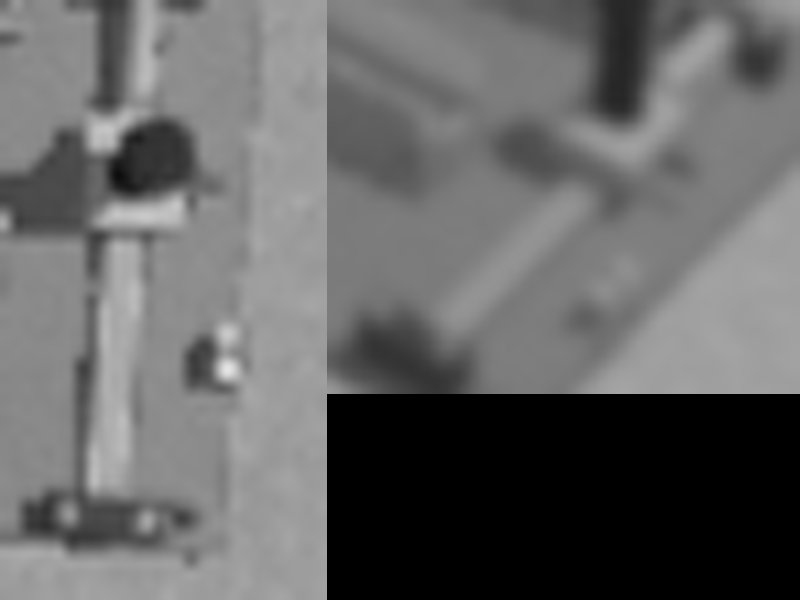

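The plate is home: its top matches the rear plate's height, predicted row 208 against 208 measured. In this crop the pointer tip is at about (215,185), the index line between the white halves at (228,350), and the grip cap at (154,157).

```bash
python3 - <<'E'
from fit import *
k=600/55
T=lambda x,y:ray('top',((x+.5)/k+294.5,(y+.5)/k+185.5),.026)
k2=473/48
S=lambda x,y:ray('scene',((x-327+.5)/k2+269.5,(y+.5)/k2+227.5),.026)
for n,f,p,m in(('top',T,(215,185),(228,350)),('sc',S,(683,165),(612,283))):
    a,b=inv(f(*p)),inv(f(*m));print(n,a,b,a-b)
w=ray('top',((154.5)/k+294.5,157.5/k+185.5),.085);print(w,inv(w))
d=get_state();print(d['position'],d['clock'])
E
```

```text
fixture [ 0.53389957 -0.07288277 -0.09402962] -5.3875002194279045 [-0.  -0.2 -0.2 -0.5  1.3 -0.4 -0.6  0.5  1.   0.7 -1.6 -0.7]
top [ 0.01090775 -0.07816193] [-0.03562096 -0.08522713] [0.04652871 0.00706519]
sc [ 0.0127003  -0.07417164] [-0.03616464 -0.08376626] [0.04886494 0.00959462]
[ 0.5403533  -0.12722072  0.085     ] [ 0.01152707 -0.05349196]
[ 0.51549161 -0.13579818  0.1961618 ] 8.35
```

```bash
python3 -m inch '[{"claw":0,"travel":[0.12,0.04,0],"turn":0},{"claw":0,"travel":[0.12,0.04,-0.2],"turn":0},{"claw":0,"travel":[0.12,0.04,-0.4],"turn":0},{"claw":0,"travel":[0.12,0.04,-0.6],"turn":0},{"claw":0,"travel":[0.12,0.04,-0.67],"turn":0}]' 30
python3 -m inch '[{"claw":0,"travel":[0,0,0],"turn":0},{"claw":-0.4,"travel":[0,0,0],"turn":0},{"claw":-0.6,"travel":[0,0,0],"turn":0},{"claw":-0.8,"travel":[0,0,0],"turn":0},{"claw":-0.8,"travel":[0,0,0],"turn":0}]' 30
```

```text
clock: 8.85
position: [0.5355, -0.1212, 0.0577]
ee_rot: [-0.004, 0.74, 0.673, -0.002]
contact_force: [-0.7, 1.0, -1.4]
width: 0.0427
gripper_force: 0.0
clock: 9.35
position: [0.5401, -0.123, 0.0634]
ee_rot: [0.001, 0.74, 0.673, 0.001]
contact_force: [3.8, 1.4, -4.0]
width: 0.0198
gripper_force: 29.6
```

The 19.8 mm opening suggests the pads have caught the cap rather than the shank. I'll reopen and shift lower and a little to -y.

```bash
python3 -m inch '[{"claw":0,"travel":[0,0,0],"turn":0},{"claw":0,"travel":[0,-0.035,0],"turn":0},{"claw":0,"travel":[0,-0.035,-0.03],"turn":0},{"claw":0,"travel":[0,-0.035,-0.03],"turn":0}]' 30
python3 -m inch '[{"claw":-0.4,"travel":[0,0,0],"turn":0},{"claw":-0.6,"travel":[0,0,0],"turn":0},{"claw":-0.8,"travel":[0,0,0],"turn":0},{"claw":-0.8,"travel":[0,0,0],"turn":0},{"claw":-0.8,"travel":[0,0,0],"turn":0}]' 30
```

```text
clock: 9.75
position: [0.5376, -0.1301, 0.0559]
ee_rot: [-0.001, 0.74, 0.673, -0.001]
contact_force: [0.1, 1.1, -0.5]
width: 0.0425
gripper_force: 0.0
clock: 10.25
position: [0.5395, -0.1301, 0.0567]
ee_rot: [0.001, 0.74, 0.673, 0.0]
contact_force: [4.5, -0.1, -1.8]
width: 0.0201
gripper_force: 29.4
```

```bash
python3 -m inch '[{"claw":-1,"travel":[0,0,0],"turn":0},{"claw":-1,"travel":[0,0,0],"turn":0},{"claw":-1,"travel":[0,0,0],"turn":0}]' 50
python3 - <<'E'
from h import *
s=get_state();print(s['moment'],s['contact_force'])
a=snap('scene','s8.png');b=cv2.imread('pics/s3.png')[:,:,::-1]
p=proj('scene',s['position'])[0];print(p, proj('scene',[.5397,-.1276,.058]))
u,v=311,228
print(cv2.cvtColor(a,cv2.COLOR_RGB2GRAY)[222:252,288:322:2])
E
```

```text
clock: 10.55
position: [0.539, -0.1301, 0.0568]
ee_rot: [0.0, 0.74, 0.673, 0.0]
contact_force: [3.6, -0.7, 0.1]
width: 0.0191
gripper_force: 48.8
[-0.01277486 -0.56657023 -0.02778655] [ 3.63899233 -0.7414298   0.13855384]
[300.37134506 234.15886472] [[299.7248501  233.35805092]]
[[ 46  41  42  42  49  53  39  38  43  87 143 156 158 158 158 159 157]
 [ 43  38  41  40  42  44  39  39  41  85 144 154 156 159 160 159 158]
 [ 46  39  39  41  40  40  39  37  42  83 139 152 155 159 159 158 156]
 [ 57  40  39  42  41  39  41  42  41  85 131 147 153 158 158 157 155]
 [ 70  51  42  42  42  40  46  45  42  86 124 133 147 156 157 156 155]
 [ 80  66  52  42  42  42  57  52  42  86 113 115 135 150 155 157 156]
 [ 88  79  67  45  40  46  70  55  43  81 103  99 115 139 149 157 157]
 [ 95  80  78  50  40  49  80  58  44  76 108 104  97 127 139 151 155]
 [ 98  77  76  51  41  51  82  65  51  84 131 123  88 114 122 139 148]
 [ 91  75  72  49  39  52  84  77  72 109 152 134  83  96 105 128 136]
 [ 79  74  69  47  39  56  83  87  98 135 158 129  72  76  96 122 120]
 [ 74  74  70  50  41  56  83  94 125 1
[... 610 characters left out ...]
 90 105 133 146 152 152 130 123 126 126 126 126 123 121 143]
 [ 75  77  87  98 123 150 159 141 113 118 125 125 125 124 122 127 150]
 [ 75  76  83  92 107 133 148 128 100 110 123 125 125 122 122 140 154]
 [ 76  77  80  90  97 112 130 118 102 104 122 126 124 121 129 152 157]
 [ 76  76  86  98  98  97 113 112 113 110 123 126 123 122 141 157 159]
 [ 77  82 104 119 110  91 102 110 120 120 123 125 123 130 150 158 158]
 [ 85  96 125 137 121  89 102 114 119 123 124 124 124 143 155 158 156]
 [104 116 139 143 122  94 109 120 120 125 124 122 131 154 157 157 154]
 [119 133 145 138 118 108 118 124 124 125 124 123 143 160 158 156 155]
 [129 141 144 129 120 120 123 125 124 125 122 131 151 159 158 157 157]]
```

```bash
python3 -m inch '[{"claw":-1,"travel":[-0.03,0.003,0],"turn":0},{"claw":-1,"travel":[-0.07,0.007,0],"turn":0},{"claw":-1,"travel":[-0.1,0.01,0],"turn":0},{"claw":-1,"travel":[-0.1,0.01,0],"turn":0}]' 50
python3 -m inch '[{"claw":-1,"travel":[-0.03,0.003,0],"turn":0},{"claw":-1,"travel":[-0.07,0.007,0],"turn":0},{"claw":-1,"travel":[-0.1,0.01,0],"turn":0},{"claw":-1,"travel":[-0.1,0.01,0],"turn":0}]' 50
python3 - <<'E'
from h import *
s=get_state();print(s['position'],s['moment'])
a=snap('scene','s9.png');snap('top','t9.png')
print(proj('scene',[[.541,-.1275,.058],[.5,-.124,.058]]))
print(cv2.cvtColor(a,cv2.COLOR_RGB2GRAY)[232:268,276:312:1][:, :])
E
```

```text
clock: 11.0
position: [0.5183, -0.128, 0.0568]
ee_rot: [0.0, 0.74, 0.673, 0.0]
contact_force: [4.9, 0.3, -0.9]
width: 0.0194
gripper_force: 49.1
clock: 11.4
position: [0.4995, -0.1261, 0.0568]
ee_rot: [0.001, 0.74, 0.673, 0.001]
contact_force: [7.6, 0.5, -2.3]
width: 0.0195
gripper_force: 49.2
[ 0.49947617 -0.12612717  0.0568038 ] [ 0.01538429 -1.03696433  0.1075421 ]
[[299.92432051 233.06062223]
 [291.36139287 241.69365111]]
[[ 82  69  53 ... 152 130  97]
 [ 90  79  63 ... 141 116  85]
 [ 94  87  75 ... 132 111  83]
 ...
 [ 56  52  51 ... 158 160 160]
 [ 66  60  54 ... 158 159 161]
 [ 75  69  64 ... 159 159 160]]
```

```bash
python3 -m inch '[{"claw":-1,"travel":[-0.02,0.002,0],"turn":0},{"claw":-1,"travel":[-0.035,0.003,0],"turn":0},{"claw":-1,"travel":[-0.035,0.003,0],"turn":0},{"claw":-1,"travel":[-0.035,0.003,0],"turn":0}]' 50
cat > tr.py <<'E'
from fit import *
g=lambda f:cv2.resize(cv2.imread(f,0),None,fx=8,fy=8,interpolation=cv2.INTER_CUBIC)
snap('scene','s10.png')
A=g('pics/s3.png')
for f in('s8','s9','s10'):
  B=g(f'pics/{f}.png')
  for (x0,y0,x1,y1) in((300,240,310,248),(297,239,309,250),(303,241,309,248)):
    t=A[y0*8:y1*8,x0*8:x1*8]; sx,sy=282,232
    m=cv2.matchTemplate(B[sy*8:270*8,sx*8:318*8],t,cv2.TM_CCOEFF_NORMED);_,v,_,l=cv2.minMaxLoc(m)
    d=np.array(l)/8+[sx-x0,sy-y0]; a=inv(ray('scene',(305.,244.5),.026));b=inv(ray('scene',np.array([305.,244.5])+d,.026))
    print(f,round(v,2),d,np.round((b-a)*1000,1))
a=cv2.imread('pics/s10.png',0)
for r in range(244,264):print(r,' '.join('%3d'%k for k in a[r,284:310]))
E
python3 tr.py
```

```text
clock: 11.9
position: [0.4935, -0.1255, 0.0568]
ee_rot: [0.001, 0.74, 0.673, 0.001]
contact_force: [7.6, -0.0, -1.9]
width: 0.0194
gripper_force: 49.2
fixture [ 0.53389957 -0.07288277 -0.09402962] -5.3875002194279045 [-0.  -0.2 -0.2 -0.5  1.3 -0.4 -0.6  0.5  1.   0.7 -1.6 -0.7]
s8 1.0 [-0.375  0.25 ] [-1.4  0.3]
s8 0.99 [-0.5    0.375] [-2.   0.3]
s8 0.99 [-0.25  0.25] [-1.2  0. ]
s9 0.98 [-8.875  8.75 ] [-41.9   0.7]
s9 0.98 [-8.75  8.75] [-41.7   0.5]
s9 0.98 [-8.875  8.625] [-41.5   1. ]
s10 0.98 [-10.125  10.   ] [-47.7   0.8]
s10 0.97 [-10.  10.] [-47.5   0.5]
s10 0.96 [-10.     9.75] [-46.7   1. ]
244  65  54  48  47  57  73  84  83  87 105 121 130 136 142 145 145 139 130 123 122 125 126 127 127 127 126
245  72  65  58  52  58  71  79  79  89 112 129 137 142 146 145 140 130 123 121 123 125 127 127 127 128 127
246  77  77  69  56  55  63  67  73  99 127 141 145 146 145 140 131 124 121 123 125 125 126 126 126 126 127
247  84  85  77  58  48  49  52  71 110 143 154 154 148 140 131 123 122 124 124 125 126 126 126 126 126 126
248  90  92  82  62  45  41  47  72 115 150 160 157 147 1
[... 970 characters left out ...]
 135 138 134 128 125 122 122 129 141 153 159 161 160
258 142 140 131 114  95  89  94 104 110 106 102 105 113 127 132 128 122 119 122 130 141 151 157 160 159 159
259 145 139 127 111  97  96 103 112 116 110  99  94  98 110 118 118 115 116 127 142 151 157 158 159 160 160
260 139 130 121 113 108 110 116 120 121 114 102  94  95 102 110 113 114 123 139 153 157 158 159 160 160 161
261 127 122 119 120 119 120 122 124 123 118 110 104 104 105 110 115 123 136 148 157 158 158 159 160 161 162
262 113 116 121 123 124 125 125 125 124 123 120 118 112 110 112 120 133 147 154 158 158 158 158 159 161 162
263 101 113 121 124 125 125 125 125 125 124 124 121 116 113 118 129 142 152 156 158 158 158 158 159 159 161
```

```bash
python3 - <<'E'
from fit import *
for q in([298.8,256.2],[296.1,254.8]):print(inv(ray('scene',q,.026)))
a,b=[cv2.imread(f'pics/{f}.png',0).astype(int) for f in('s6','s10')]
print('plate change',abs(a-b)[208:232,258:272].mean())
s=get_state();print(s['position'],s['contact_force'],s['gripper_force'],ticket.sign_off())
E
```

```text
fixture [ 0.53389957 -0.07288277 -0.09402962] -5.3875002194279045 [-0.  -0.2 -0.2 -0.5  1.3 -0.4 -0.6  0.5  1.   0.7 -1.6 -0.7]
[-0.0354195  -0.08432539]
[-0.03565922 -0.07559812]
plate change 6.4523809523809526
the job is handed in; nothing more can be done
[ 0.49351554 -0.12550633  0.05680435] [ 7.42678869  0.59503158 -1.68452888] 49.19586539268494 None
```

The plate is home in the front slot and released, and I handed the job in at about 12 s with the slide still held about 47.5 mm out, its pointer within about 1 mm of the mark by my measurement; the gripper may be holding the grip's cap rather than its shank.

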